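# Pack the screwdriver tray and lock it with the level

## Task

Pack the plywood tool tray: of the tools at the front of the table, nearer than the organiser case, lay the three screwdrivers in the tray's inserts, each in the bay cut to its own length, handle at the end with the two cheeks and shank in the notch. Then stand the spirit level on its narrow edge, centred, in the channel across the three shanks, where it keeps them from jumping out. The nut driver and the wood chisel are not of this set: leave them where they lie, and the drivers back by the vice too.

Things in the scene. Friction and masses are not known exactly. Their poses are not given: they have to be found in the camera images.
- tray: Plywood tray, 230 x 286 mm, fixed. Origin: centre of underside, on the table; y along the bays to the handle end, x across them. Sides 24 mm high, ends 47. Inserts stand at z 4 mm, x -72, 0, +72, same axes, in any order. Over them runs the level's channel along x: 40 mm wide, centred at y -28, floor at z 28, lips to z 34 mm. The level's centre belongs at x 0, y -28, z 50.5 mm.
- short_insert: Short-bay grey insert, 72 x 272 mm, fixed in the tray. Bay 182 mm long, y = -73 (tip stop) to +109 (butt wall). Origin: centre of underside; +y along the bay to the handle end, z up. Base 3 mm thick, walls 22 mm high; two cheeks 47 mm apart and 16 mm high at the butt; rail at y -52 to -4 with a V notch for the shank, 30 mm wide on top, floor at z 8 mm.
- medium_insert: Medium-bay grey insert, 72 x 272 mm, fixed in the tray. Bay 218 mm long, y = -99 (tip stop) to +119 (butt wall). Origin: centre of underside; +y along the bay to the handle end, z up. Base, rail and notch as in the short-bay insert. Beside the handle, y 0 to +90 mm, nothing stands above the base but a 6 mm high rim 34 mm off the middle.
- long_insert: Long-bay grey insert, 72 x 272 mm, fixed in the tray. Bay 258 mm long, y = -129 (tip stop) to +129 (butt wall). Origin: centre of underside; +y along the bay to the handle end, z up. Base, rail and notch as in the short-bay insert. The outsides of the three inserts are alike; only wall and stop differ.
- short_driver_grip (a point): Short red-handled cross-point screwdriver, 166 mm long, at the front of the table. Point: in the handle's axis, 13 mm above what it lies on. y axis: from tip to butt; butt at y +45, tip at -121. Handle 26 mm thick, shank 6. Place: in the short-bay insert's frame x 0, y +56, z 16 mm, y axes parallel, same way.
- medium_driver_grip (a point): Medium yellow-handled flat-blade screwdriver, 202 mm long, at the front of the table; no socket at the tip as the yellow nut driver has. Point: in the handle's axis, 14 mm above what it lies on. y axis: from tip to butt; butt at y +55, tip at -147. Handle 28 mm thick, shank 6. Place: in the medium-bay insert's frame x 0, y +56, z 17 mm, y axes parallel, same way.
- long_driver_grip (a point): Long black-handled screwdriver, 242 mm long, at the front of the table. Point: in the handle's axis, 15 mm above what it lies on. y axis: from tip to butt; butt at y +65, tip at -177. Handle 30 mm thick, shank 6. Place: in the long-bay insert's frame x 0, y +56, z 18 mm, y axes parallel, same way.
- level_center (a point): Orange spirit level, a bar 24 x 260 x 45 mm standing on its narrow edge. Point: its centre, 22.5 mm above what it stands on; y along its length, z up. Grip across the 24 mm at mid-length. In the tray it lies along the tray's x, either way round, standing 15 mm out at each side.
- nut_driver_grip (a point): Nut driver, 198 mm long: yellow handle like the medium screwdriver's but stouter (32 mm), and a thick steel socket (18 mm) at the tip. Not of this set: leave it. Point: in its handle, 16 mm up; y from tip to butt.
- chisel_grip (a point): Wood chisel, 239 mm long: flat-sided black and red handle, 20 mm wide blade. Not of this set: leave it. Point: middle of the handle, 11.5 mm up; y from blade to butt.

How it is judged:
By the outcome, as a careful person would: the job done as asked, in the order asked, and still so for the second after the job is handed in, with the robot touching nothing.
It also fails if it takes over 104 s, if anything falls off the work surface, if the arm or the gripper's body presses on something with over 40 N, if the wrist force passes 120 N, or if a joint passes its speed limit or range.

## Robot

A 6-joint arm with a two-finger parallel gripper is mounted at the origin on a cart in front of the work surface, level with it; the furniture and walls round the work are solid. World frame = base frame: x ahead of the robot, y to its left, z up, the work surface at z = 0. Lengths are in mm, angles in rad, forces in N, time in s.
With the tool pointing down it reaches from about 275 to 750 mm from the base axis. Payload 10.2 kg.
Tool frame: the origin (TCP) lies on the centre line of the jaws, within the pads' length; the fingertips stand 11 mm ahead of it and the grasp point (between the pads) lies 8 mm behind it (manip.tip_reach is the z of the fingertips in the tool frame, in mm); z points along the fingers, y is the line along which they close (so a half turn about z gives the same grasp; the last joint's range is limited). The gripper opens to 88 mm and grips with 3 to 60 N. Pads are 18 mm wide; open, the fingers measure 123 mm over their backs; the gripper's body (75 mm by 187 mm) begins 45 mm behind the grasp point.
Start: joints at [1.07, 0.313, 1.498, -0, 1.331, -0.223], TCP at [143.989, 504.875, 249.72] pointing down, gripper open.
Joint ranges: [-2.94, 2.94], [-0.97, 2.17], [0.19, 2.56], [-1.23, 4.37], [0.02, 3.11], [-2.88, 2.88]. Speed limits (rad/s): [2.39, 2.39, 3.01, 3.14, 3.14, 3.14].

## Interface

Orientations are given as a rotation vector (axis times angle).
In Python, from station import manip gives the robot as it stands. The module is installed in compiled form; this text tells all that it offers.
- The arm moves only by the shell command python3 -m jog 'ROWS' [FORCE]. ROWS is JSON, a list that holds one entry, the list of rows, each a list of 7 numbers: the turn, a rotation vector about the tool's x, y, z scaled (see below), then the shift along the tool's x, y, z scaled (see below), then the gripper's target within -1 to 1 (shut at 1, half-way at 0, fully open at -1). In form: [[[rx, ry, rz, x, y, z, fingers], ...]]. A call has 1 to 12 rows; each row shifts and turns the commanded pose from where the row before left it, along the tool's axes as they then stand; what a row does not reach is not made up. The controller multiplies each number of a shift by 500 mm and each number of a turn by 0.1 rad. A row lasts 1/10 s, in which the tool goes at most 50 mm and 8.59 degrees, less where a joint would pass 70% of its speed; a pose out of reach is approached as far as the arm can. A call with a number of a shift or a turn outside -1 to 1 is refused whole. A call with a gripper value outside its range is refused whole. The fingers move at their own pace and stop on an object; FORCE is the grip in N (left out, the last holds). Time passes only in rows, so rows that do not move let the fingers close. It gives the time, the measured TCP pose, the force, the opening and the grip force at its end, in the units of the state.
- manip.get_state(): the state, without advancing time (a new reading comes with each control period).
- manip.read_camera(name): name is "scene" or "side" or "wrist"; returns (picture, depth): 420x560x3 uint8, red, green, blue; 420x560 float32, mm along the optical axis (not along the pixel's ray), 0 where there is no reading.
- manip.get_calibration(name): a dict with "vfov" (degrees; the focal length in pixels is half the picture's height over the tangent of half this angle, whatever the lens; pixels are square), "cx", "cy" (the principal point, pixels), "position" and "rotation" of the camera in the world. Camera axes: x right, y down, z forward; pixel columns grow to the right and rows downward; lengths in mm; the calibration is good to about 2 mm. A picture is of the moment at which its call begins: read the wrist's pose just before it. get_calibration takes no time and is no camera call; for the wrist camera it gives the pose at the moment of the call.
- manip.finish_job(): hands the job in; it is judged then, once.
Trained networks look in the newest picture that a camera, given by its name, has taken for a name from the list of things; names that differ only in an ending like _2 or _b are one class to them, and where a whole thing is asked for, a point or a joint stands for the part that bears it (a point fixed in the world has none). Each returns a list of dicts, best first, with "score" (0 to 1); they miss things now and then, are a little off and sometimes report something else, mostly with a low value. They report only what shows in the picture. A call takes as long as a camera call.
- manip.find_in(camera, thing): "at" ([column, row] in pixels, amid what is visible of it).
- manip.mark_of(camera, thing): "at" ([column, row] in pixels: a listed point, or the origin of a listed thing).
The state is a dict: "time": time; "joint_positions": joint angles; "joint_vel": joint speeds; "joint_torque": joint torques, N m; "ee_pos": TCP position; "eef_rot": TCP orientation; "ft_force": force on the tool from outside, world axes, zero at the start; "wrist_torque": the same for the moment, N m; "grip_width": finger opening in mm; "grasp_force": force on a finger pad.
Only numpy, scipy, OpenCV 4.12 (cv2) and the standard library are available. Lean on these libraries where they do the work, as an engineer would, in place of code of your own. Each camera call takes 0.05 s, during which the arm holds its last target. There are 200 camera calls.

## Working session

There is one attempt and no reset: what is moved stays moved. The work goes in short steps, Python scripts to look and compute and a shell command to move; the robot and the scene stay as the last step left them, time stands still between calls to the robot, and variables do not carry over. Pictures are saved under pics/ and viewed, at most 14 in all, crops included, and the job is handed in when it is done.

```bash
mkdir -p pics; ls
cat > h.py <<'E'
import numpy as np, cv2
from station import manip
from scipy.spatial.transform import Rotation as R
def cal(n):
    c=manip.get_calibration(n); f=210/np.tan(np.radians(c["vfov"])/2)
    r=np.array(c["rotation"],float)
    r=r if r.shape==(3,3) else R.from_rotvec(r).as_matrix() if r.size==3 else R.from_quat(r).as_matrix()
    return f,c["cx"],c["cy"],np.array(c["position"],float),r
def ray(C,px):
    f,cx,cy,p,r=C; return r@np.array([(px[0]-cx)/f,(px[1]-cy)/f,1.])
def onz(C,px,z):
    d=ray(C,px); return C[3]+d*(z-C[3][2])/d[2]
def proj(C,P):
    f,cx,cy,p,r=C; q=r.T@(np.array(P,float)-p); return np.array([cx+f*q[0]/q[2],cy+f*q[1]/q[2]])
def cloud(C,dep):
    f,cx,cy,p,r=C; v,u=np.mgrid[:420,:560]
    q=np.stack([(u-cx)/f*dep,(v-cy)/f*dep,dep],-1); return q@r.T+p
E
python3 - <<'E'
from h import *
for n in("scene","side"):
    im,d=manip.read_camera(n); cv2.imwrite(f"pics/{n}0.png",im[...,::-1]); np.save(n+"_d.npy",d);np.save(n+"_i.npy",im)
    C=cal(n);print(n,manip.get_calibration(n))
    for t,z in dict(tray=0,short_insert=4,medium_insert=4,long_insert=4,short_driver_grip=13,medium_driver_grip=14,long_driver_grip=15,level_center=22.5,nut_driver_grip=16,chisel_grip=11.5).items():
        for m in manip.mark_of(n,t)[:3]: print(t,round(m["score"],2),np.round(m["at"]),onz(C,m["at"],z).round())
print(manip.get_state())
E
```

```text
pics
scene {'vfov': 43.81459566796612, 'cx': 279.09356937192666, 'cy': 204.73700486332214, 'position': array([-348.22544591, -920.62485813,  766.166748  ]), 'rotation': array([-1.96742196,  0.74198712, -0.43884508])}
tray 0.78 [253. 197.] [544. 218.   0.]
short_insert 0.77 [274. 204.] [560. 136.   4.]
medium_insert 0.79 [239. 190.] [539. 282.   4.]
long_insert 0.67 [254. 201.] [528. 193.   4.]
short_driver_grip 0.72 [284. 237.] [448. -33.  13.]
medium_driver_grip 0.78 [402. 303.] [ 460. -414.   14.]
long_driver_grip 0.7 [334. 269.] [ 442. -225.   15.]
long_driver_grip 0.7 [398. 266.] [ 569. -323.   15.]
long_driver_grip 0.3 [275. 202.] [556. 126.  15.]
level_center 0.74 [324. 242.] [ 500. -134.   22.]
nut_driver_grip 0.71 [399. 263.] [ 578. -316.   16.]
chisel_grip 0.75 [180. 169.] [470. 527.  12.]
side {'vfov': 45.88400173096656, 'cx': 282.348252084387, 'cy': 215.79524450214075, 'position': array([1352.49983812, -639.66582261, 1573.77441803]), 'rotation': array([-2.28704886, -1.11780198,  0.3481481 ])}
short_insert 0.71 [310. 227.] [568. 138.   4.]
medium_insert 0.72 [331. 208.] [55
[... 525 characters left out ...]
{'time': 1.1, 'joint_positions': array([ 1.06961538e+00,  3.12912155e-01,  1.49771058e+00, -9.63625620e-06,
        1.33100466e+00, -2.23389082e-01]), 'joint_vel': array([ 0.00015692,  0.00073052,  0.00057969, -0.00110042, -0.0003456 ,
       -0.00012403]), 'joint_torque': array([-8.55255130e-04, -4.02119744e+01, -2.52419722e+01,  6.94680470e-02,
        3.20052006e-02, -8.14407656e-06]), 'ee_pos': array([143.98119557, 504.87192344, 249.70996673]), 'eef_rot': array([-4.34948707e-01, -3.11133439e+00,  5.62319304e-05]), 'ft_force': array([-0.75182383,  0.62110495, -0.66412442]), 'wrist_torque': array([-0.01832923, -0.00140515,  0.01629965]), 'grasp_force': 0.0, 'grip_width': 88.61689650099932}
```

View pics/scene0.png

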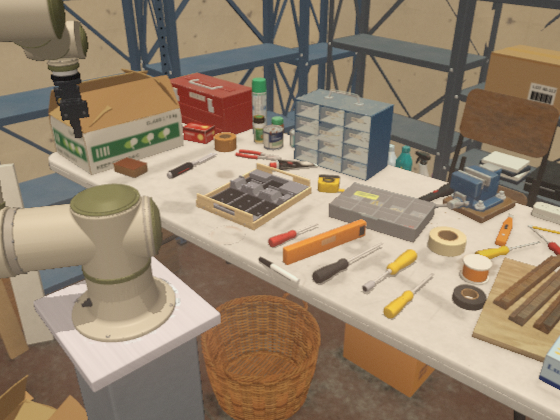

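View pics/side0.png

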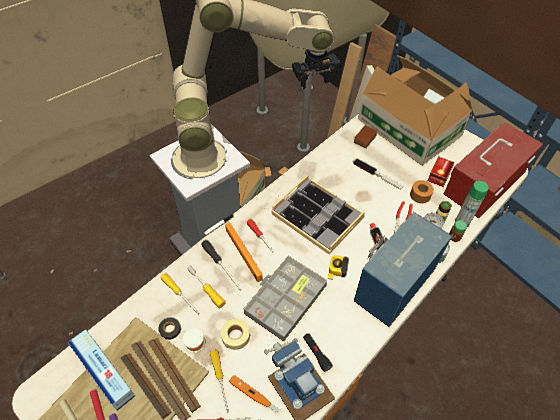

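The scene image shows the tray at about (255,195), red driver (285,238), orange level (326,242), black driver (333,269), nut driver (400,262) and yellow flat-blade (400,303). The side view agrees. Next, a closer look at the tray and tools with the wrist camera.

```bash
cat >> h.py <<'E'
def go(x,y,z,yaw=None):
    """numbers for the rows: turn (rz units), then shift in tool axes after that turn; yaw = direction of tool y, deg"""
    s=manip.get_state(); r=R.from_rotvec(s["eef_rot"]).as_matrix(); p=np.array(s["ee_pos"])
    cur=np.degrees(np.arctan2(r[1,1],r[0,1])); t=0; 
    if yaw is not None:
        dw=np.radians((yaw-cur+90)%180-90); t=-dw
    rn=r@R.from_rotvec([0,0,t]).as_matrix(); sh=rn.T@(np.array([x,y,z])-p)/500
    d0=R.from_matrix(r).as_matrix()[:,2]
    print("yaw",cur.round(2),"j6",s["joint_positions"][5].round(2),"z-axis",d0.round(4),"pos",p.round(1),"t",round(s["time"],1),"w",round(s["grip_width"],1))
    print("turn total",round(t*10,2),"shift total",sh.round(3), "rows>=",int(np.ceil(np.linalg.norm(sh)*10)))
E
python3 - <<'E'
from h import *
C=cal("wrist"); print(C); s=manip.get_state(); r=R.from_rotvec(s["eef_rot"]).as_matrix()
print(r.T@(C[3]-s["ee_pos"]), r.T@C[4])
go(500,210,420);
E
```

```text
(np.float64(353.9852908903142), 277.1190521525434, 209.88687303855474, array([ 71.46448981, 525.40513102, 385.0146713 ]), array([[ 2.74115944e-01,  9.19892104e-01,  2.80462058e-01],
       [ 9.61696524e-01, -2.62350380e-01, -7.94485640e-02],
       [ 4.95220586e-04,  2.91497504e-01, -9.56571461e-01]]))
[  75.36734263   -0.14512028 -135.30480742] [[ 1.19223714e-04 -9.56572006e-01 -2.91496111e-01]
 [ 9.99999852e-01 -4.07870574e-05  5.42852710e-04]
 [-5.31166974e-04 -2.91496132e-01  9.56571860e-01]]
yaw 74.08 j6 -0.22 z-axis [-0. -0. -1.] pos [144.  504.9 249.7] t 1.1 w 88.6
turn total 0 shift total [-0.846 -0.372 -0.341] rows>= 10
```

```bash
python3 -m jog '[[[0,0,0,-0.07,-0.031,-0.028,-1],[0,0,0,-0.07,-0.031,-0.028,-1],[0,0,0,-0.07,-0.031,-0.028,-1],[0,0,0,-0.07,-0.031,-0.028,-1],[0,0,0,-0.07,-0.031,-0.028,-1],[0,0,0,-0.07,-0.031,-0.028,-1],[0,0,0,-0.07,-0.031,-0.028,-1],[0,0,0,-0.07,-0.031,-0.028,-1],[0,0,0,-0.07,-0.031,-0.028,-1],[0,0,0,-0.07,-0.031,-0.028,-1],[0,0,0,-0.07,-0.031,-0.028,-1],[0,0,0,-0.07,-0.031,-0.028,-1]]]'
python3 - <<'E'
from h import *
C=cal("wrist"); im,d=manip.read_camera("wrist"); np.savez("w1.npz",im=im,d=d,f=C[0],cx=C[1],cy=C[2],p=C[3],r=C[4]); cv2.imwrite("pics/w1.png",im[...,::-1])
for t,z in dict(tray=0,short_insert=4,medium_insert=4,long_insert=4,short_driver_grip=13,long_driver_grip=15,level_center=22.5,medium_driver_grip=14).items():
    for m in manip.mark_of("wrist",t)[:2]: print(t,round(m["score"],2),np.round(m["at"]),onz(C,m["at"],z).round())
go(430,-220,420)
E
```

```text
time: 2.3
ee_pos: [497.8, 209.6, 418.4]
eef_rot: [0.435, 3.111, 0.0]
ft_force: [-0.4, -0.5, -0.0]
grip_width: 88.2
grasp_force: 0.0
short_insert 0.68 [240. 201.] [556. 132.   4.]
medium_insert 0.56 [323. 161.] [529. 275.   4.]
long_insert 0.79 [279. 179.] [539. 202.   4.]
short_driver_grip 0.91 [115. 168.] [451. -37.  13.]
long_driver_grip 0.75 [  4. 200.] [ 449. -224.   15.]
level_center 0.66 [ 74. 220.] [ 509. -127.   22.]
level_center 0.59 [116. 168.] [450. -30.  22.]
yaw 74.16 j6 -1.11 z-axis [-0.  0. -1.] pos [496.2 211.5 417.8] t 2.8 w 88.0
turn total 0 shift total [-0.108 -0.866 -0.004] rows>= 9
```

View pics/w1.png

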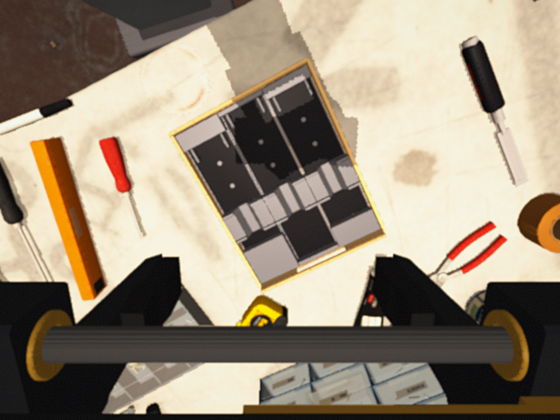

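Wrist view: the tray's corners lie at about (172,133), (308,60), (385,235) and (262,290), with the rail (far from the robot) near (285,205), so the handle end faces the robot. Insert order from left to right looks like short, long, medium. Red driver at (115,165), tip (143,234); level (70,220).

```bash
python3 -m jog '[[[0,0,0,-0.011,-0.087,0,-1],[0,0,0,-0.011,-0.087,0,-1],[0,0,0,-0.011,-0.087,0,-1],[0,0,0,-0.011,-0.087,0,-1],[0,0,0,-0.011,-0.087,0,-1],[0,0,0,-0.011,-0.087,0,-1],[0,0,0,-0.011,-0.087,0,-1],[0,0,0,-0.011,-0.087,0,-1],[0,0,0,-0.011,-0.087,0,-1],[0,0,0,-0.011,-0.087,0,-1],[0,0,0,0,0,0,-1],[0,0,0,0,0,0,-1]]]'
python3 - <<'E'
from h import *
C=cal("wrist"); im,d=manip.read_camera("wrist"); np.savez("w2.npz",im=im,d=d,f=C[0],cx=C[1],cy=C[2],p=C[3],r=C[4]); cv2.imwrite("pics/w2.png",im[...,::-1])
for t,z in dict(short_driver_grip=13,long_driver_grip=15,level_center=22.5,medium_driver_grip=14,nut_driver_grip=16).items():
    for m in manip.mark_of("wrist",t)[:2]: print(t,round(m["score"],2),np.round(m["at"]),onz(C,m["at"],z).round())
w=np.load("w1.npz");C1=(w["f"],w["cx"],w["cy"],w["p"],w["r"]); P=cloud(C1,w["d"]); 
v,u=np.mgrid[:420,:560]
tab=(w["d"]>0)&(np.abs(P[...,2])<8); print("table z",np.median(P[tab][:,2]))
box=(np.hypot(P[...,0]-544,P[...,1]-208)<200)&(w["d"]>0)&(P[...,2]>14)&(P[...,2]<60)&(v<300)
m=cv2.morphologyEx(box.astype(np.uint8),cv2.MORPH_CLOSE,np.ones((5,5)));n,l,st,_=cv2.connectedComponentsWithStats(m);k=l[178,278] or 1+np.argmax(st[1:,4])
Q=P[(l==k)&box]; print(st[k],cv2.minAreaRect(Q[:,:2].astype(np.float32)))
E
```

```text
time: 3.95
ee_pos: [430.4, -222.4, 417.6]
eef_rot: [-0.436, -3.111, -0.001]
ft_force: [0.5, 0.3, 0.5]
grip_width: 88.2
grasp_force: 0.0
short_driver_grip 0.85 [402. 132.] [450. -34.  13.]
short_driver_grip 0.5 [173. 210.] [ 470. -405.   13.]
long_driver_grip 0.57 [282. 167.] [ 451. -220.   15.]
level_center 0.83 [349. 191.] [ 515. -131.   22.]
medium_driver_grip 0.63 [171. 209.] [ 468. -408.   14.]
medium_driver_grip 0.27 [281. 167.] [ 452. -222.   14.]
nut_driver_grip 0.87 [248. 257.] [ 580. -315.   16.]
table z 0.39944611026032817
[  168    58   219   235 10631] ((541.8624267578125, 204.29800415039062), (285.8750915527344, 230.68411254882812), 11.168686866760254)
```

View pics/w2.png

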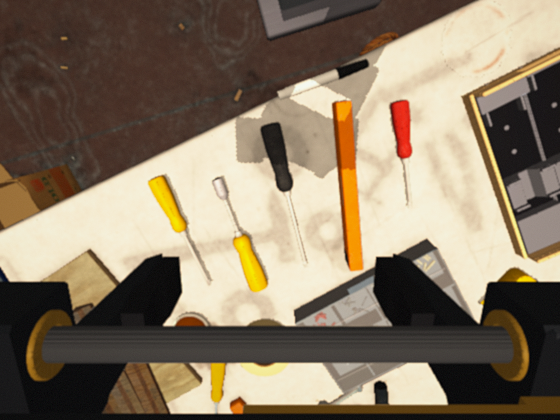

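The wrist view shows yellow flat-blade (165,205)→(210,283), nut driver with socket (220,185)/handle (250,265), black driver (275,150)→(305,265), level (345,185), red (402,128)→(407,205). The tray rectangle measures 286×231 at (542,204), as it should. Now precise tool axes.

Run:
```python
from h import *
w=np.load("w2.npz");C=(w["f"],w["cx"],w["cy"],w["p"],w["r"]); P=cloud(C,w["d"]); im=w["im"]; hsv=cv2.cvtColor(im,cv2.COLOR_RGB2HSV)
z=P[...,2]-0.4
m=((z>5)&(z<60)&(w["d"]>0)).astype(np.uint8); v,u=np.mgrid[:420,:560]
n,l,st,_=cv2.connectedComponentsWithStats(m,connectivity=8)
for nm,px,L in (("short",(402,115),45),("medium",(163,195),55),("long",(270,140),65),("level",(345,185),0)):
    k=l[px[1]-2:px[1]+3,px[0]-2:px[0]+3].max(); M=(l==k)
    Q=P[M]; c,s,a=cv2.minAreaRect(Q[:,:2].astype(np.float32)); 
    zq=z[M]
    # handle = high points
    if L:
        H=Q[zq>L*0+ (9)]; tipside=Q[zq<=30]
        mu=H[:,:2].mean(0); 
    else: H=Q[zq>35]; mu=H[:,:2].mean(0)
    e,V=np.linalg.eigh(np.cov(Q[:,:2].T)); ax=V[:,1]; 
    if ax[0]>0: ax=-ax
    t=(Q[:,:2]-mu)@ax; print(nm,st[k],"rect",np.round(c,1),np.round(s,1),round(a,1),"axis deg",np.degrees(np.arctan2(ax[1],ax[0])).round(2),"t",t.min().round(1),t.max().round(1),"zmax",np.percentile(zq,98).round(1))
    tb=mu+ax*t.max(); print("  butt",tb.round(1),"tip",(mu+ax*t.min()).round(1),"grip", (tb-ax*L).round(1), "mean",mu.round(1))
    for a0 in np.linspace(t.min(),t.max(),9)[:-1]:
        s_=(t>=a0)&(t<a0+(t.max()-t.min())/8); o=(Q[s_][:,:2]-mu)@np.array([-ax[1],ax[0]]); print("   ",round(a0),"off",o.min().round(1),o.max().round(1),"zmax",zq[s_].max().round(1))
```

```text
short [ 390   99   23  109 1198] rect [487.2 -35.6] [ 25.4 166.9] 86.2 axis deg 177.07 t -112.9 54.1 zmax 25.9
  butt [403.7 -32.8] tip [570.5 -41.4] grip [448.7 -35.1] mean [457.7 -35.6]
    -113 off -3.6 3.0 zmax 15.6
    -92 off -4.1 2.5 zmax 15.9
    -71 off -3.9 2.0 zmax 16.5
    -50 off -6.7 4.8 zmax 19.2
    -29 off -11.8 9.9 zmax 25.6
    -9 off -11.8 8.6 zmax 25.1
    12 off -14.3 10.3 zmax 27.1
    33 off -15.2 10.1 zmax 27.2
medium [ 148  175   64  110 1234] rect [ 512.1 -402.6] [201.2  26.4] 5.8 axis deg -175.42 t -138.4 62.7 zmax 27.5
  butt [ 411.7 -409.4] tip [ 612.3 -393.3] grip [ 466.5 -405. ] mean [ 474.3 -404.4]
    -138 off -3.1 3.5 zmax 16.0
    -113 off -2.6 3.8 zmax 16.0
    -88 off -1.5 3.6 zmax 17.0
    -63 off -3.8 4.1 zmax 18.8
    -38 off -9.8 13.0 zmax 26.8
    -13 off -8.8 13.9 zmax 26.1
    12 off -10.5 15.9 zmax 29.2
    38 off -10.0 16.5 zmax 29.2
long [ 261  122   47  145 1565] rect [ 503.5 -225.5] [ 30.5 241. ] 87.5 axis deg 178.32 t -170.0 70.9 zmax 30.4
  butt [ 383.2 -220.2] tip [ 624.  -227.3] grip [ 448.1 -222.1] mean [ 454.  -222.3]
    -170 off -3.1 3.0 zmax 17.2
    -140 off -2.8 2.8 zmax 19.1
    -110 off -2.8 3.1 zmax 18.1
    -80 off -2.6 2.9 zmax 18.7
    -50 off -13.1 13.7 zmax 29.1
    -19 off -12.7 13.0 zmax 28.3
    11 off -14.7 15.3 zmax 31.3
    41 off -15.0 15.6 zmax 32.8
level [ 332  100   32  171 3135] rect [ 509.2 -131.7] [ 23.3 259.4] 81.5 axis deg 171.71 t -139.1 120.3 zmax 46.6
  butt [ 380.7 -113.9] tip [ 637.4 -151.3] grip [ 380.7 -113.9] mean [ 499.8 -131.2]
    -139 off -12.2 11.2 zmax 47.4
    -107 off -11.8 10.2 zmax 47.0
    -74 off -12.2 10.3 zmax 47.5
    -42 off -12.1 10.4 zmax 47.7
    -9 off -11.9 10.5 zmax 47.4
    23 off -12.1 10.3 zmax 47.2
    55 off -11.6 10.3 zmax 47.8
    88 off -12.2 10.5 zmax 47.7
```

Run:
```python
from h import *
w=np.load("w1.npz");C=(w["f"],w["cx"],w["cy"],w["p"],w["r"]); P=cloud(C,w["d"])
a=np.radians(191.17); ey=np.array([np.cos(a),np.sin(a)]); ex=np.array([ey[1],-ey[0]]); c=np.array([541.9,204.3])
# rectified colour at z=20 and height map, tray frame: up=+y, right=+x, 2px/mm
xs=np.arange(-120,120,.5); ys=np.arange(148,-148,-.5)
X,Y=np.meshgrid(xs,ys); W=c+X[...,None]*ex+Y[...,None]*ey; W=np.concatenate([W,np.full(X.shape+(1,),20.)],-1)
q=(W-C[3])@C[4]; mu=(C[1]+C[0]*q[...,0]/q[...,2]).astype(np.float32); mv=(C[2]+C[0]*q[...,1]/q[...,2]).astype(np.float32)
im=cv2.remap(w["im"][...,::-1].copy(),mu,mv,1)
z=cv2.remap(P[...,2].astype(np.float32),mu,mv,0)
h=cv2.applyColorMap(np.clip(z/50*255,0,255).astype(np.uint8),cv2.COLORMAP_JET)
cv2.imwrite("pics/rect.png",cv2.resize(np.hstack([im,h]),None,fx=.8,fy=.8))
# gridded heights
loc=(P[...,:2]-c); lx=loc@ex; ly=loc@ey
for y in range(140,-145,-8):
    print(f"{y:5d}",*[ (lambda s: f"{np.median(s):3.0f}" if len(s) else "  .")(P[...,2][(abs(lx-x)<3)&(abs(ly-y)<3)&(w['d']>0)]) for x in range(-114,115,6)])
```

```text
140  24  45  46  46  46  46  46  46  46  46  46  46  46  46  47  46  47  46  46  46  46  46  46  46  46  45  46  46  46  46  47  46  46  47  47  46  47  46  24
  132  24  23  25  25  26  25  25  25  25  25  25  25  25  25  25  25  25  25  25  25  25  25  25  25  25  25  25  25  25  25  25  25  25  25  25  25  26  24  24
  124  24  24  25  25  25  25  25  25  25  25  25  25  26  14   8  19   7   7   7   7   7   7   7  18   8  23  25  26  25  25  25  25  25  25  25  25  25  24  24
  116  24  24  25  25  26  25  25  25  25  25  25  25  26  14   7  18   8   8   7   7   8   7   8  18   7  10   7  19   7   7   7   7   7   7   7  19   8  11  24
  108  24  21  17  18   8   8   8   8   8   8   8  23  11   9   7  13   7   7   7   7   7   7   8   8   7   9   7  19   7   7   7   7   7   7   7  19   7  12  23
  100  23  14   8  15   7   7   7   7   7   7   7  20   8  10 478 482 486   7   7   7   7   7   7   7   7  10   8  18   7   7   7   8   7   7   7  16   7  11  24
   92  23  13   7  15   7   7   8   7   7   7   7  19   8  10   7 495 489   7   7   7   7   7   7   7   7   9   7   7   7   7   7 
[... 4029 characters left out ...]
  26  25  26  25  26  26  25  26  26  25  26  24  24
 -116  24  24  25  25  25  25  25  25  25  25  26  26  25  17   7   7   8   7   8   8   8   7   7   7   8  11  26  26  25  25  26  25  25  25  26  26  26  25  24
 -124  24  25  25  25  25  26  25  26  25  25  25  25  25  17   7   7   7   8   8   7   7   7   8   7   8  10  26  26  25  25  26  25  26  25  26  26  25  24  24
 -132  23  24  25  26  26  25  26  25  25  25  26  25  25  25  24  24  23  24  25  25  24  23  24  24  24  25  25  25  25  25  26  25  26  25  25  26  25  25  24
 -140  24  31  46  42  44  46  46  45  44  44  44  42  41  44  46  46  45  46  45  45  45  45  46  46  45  45  45  40  44  43  44  43  41  43  46  44  46  37  24
```

View pics/rect.png

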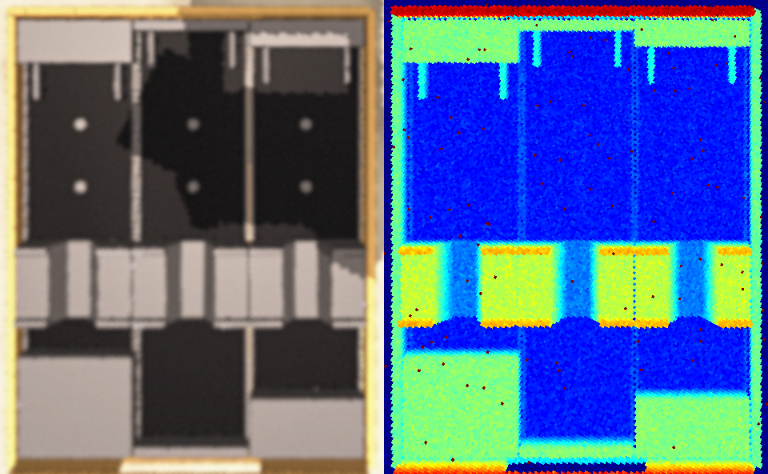

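Registration is exact: short bay at x −72, long 0, medium +72; nothing beside the handles at y 56 but 6 mm rims. Start with the short driver.

Run:
```python
from h import *
go(448.8,-33,100,86.2)
```

```text
yaw 74.18 j6 -2.01 z-axis [ 4.e-04 -3.e-04 -1.e+00] pos [ 430.7 -221.6  418. ] t 4.2 w 88.2
turn total -2.1 shift total [-0.011  0.379  0.636] rows>= 8
```

```bash
python3 -m jog '[[[0,0,-0.7,0,0,0,-1],[0,0,-0.7,0,0,0,-1],[0,0,-0.7,0,0,0,-1],[0,0,0,-0.001,0.047,0.08,-1],[0,0,0,-0.001,0.047,0.08,-1],[0,0,0,-0.001,0.047,0.08,-1],[0,0,0,-0.002,0.047,0.08,-1],[0,0,0,-0.002,0.047,0.079,-1],[0,0,0,-0.002,0.048,0.079,-1],[0,0,0,-0.001,0.048,0.079,-1],[0,0,0,-0.001,0.048,0.079,-1],[0,0,0,0,0,0,-1]]]'
python3 -c "
from h import *
go(448.8,-33,15,86.2)"
```

```text
time: 5.45
ee_pos: [446.4, -30.9, 96.3]
eef_rot: [-0.101, -3.132, -0.004]
ft_force: [-0.1, -0.4, 0.6]
grip_width: 87.8
grasp_force: 0.0
yaw 86.31 j6 -1.84 z-axis [-0.0078  0.003  -1.    ] pos [446.4 -30.9  96.3] t 5.5 w 87.8
turn total 0.02 shift total [-0.006 -0.004  0.162] rows>= 2
```

```bash
python3 -m jog '[[[0,0,0,-0.002,-0.002,0.04,-1],[0,0,0,-0.002,-0.002,0.04,-1],[0,0,0,0,0,0.04,-1],[0,0,0,0,0,0.025,-1],[0,0,0,0,0,0,-1],[0,0,0,0,0,0,-1],[0,0,0,0,0,0,-1]]]'
python3 -c "
from h import *
go(448.8,-33,15,86.2)"
```

```text
time: 6.15
ee_pos: [451.5, -36.5, 28.6]
eef_rot: [0.106, 3.138, -0.001]
ft_force: [-0.2, -0.7, 0.4]
grip_width: 88.1
grasp_force: 0.0
yaw 86.12 j6 -1.84 z-axis [ 2.2e-03 -8.0e-04 -1.0e+00] pos [451.5 -36.5  28.6] t 6.2 w 88.1
turn total -0.01 shift total [0.006 0.007 0.027] rows>= 1
```

```bash
python3 -m jog '[[[0,0,0,0.005,0.007,0.014,-1],[0,0,0,0,0,0.013,-1],[0,0,0,0,0,0,-1],[0,0,0,0,0,0,-1],[0,0,0,0,0,0,1],[0,0,0,0,0,0,1],[0,0,0,0,0,0,1],[0,0,0,0,0,0,1],[0,0,0,0,0,0,1],[0,0,0,0,0,0,1],[0,0,0,0,0,0,1],[0,0,0,0,0,0,1]]]' 25
python3 -c "
from h import *
go(448.8,-33,100,86.2)"
```

```text
time: 7.35
ee_pos: [448.4, -32.4, 13.7]
eef_rot: [-0.106, -3.14, 0.0]
ft_force: [-0.5, -0.4, 0.4]
grip_width: 26.4
grasp_force: 0.3
yaw 86.12 j6 -1.84 z-axis [-0. -0. -1.] pos [448.4 -32.4  13.7] t 7.3 w 26.4
turn total -0.01 shift total [-0.001 -0.001 -0.173] rows>= 2
```

```bash
python3 -m jog '[[[0,0,0,0,0,0,1],[0,0,0,0,0,0,1],[0,0,0,0,0,-0.03,1],[0,0,0,0,0,-0.06,1],[0,0,0,0,0,-0.06,1],[0,0,0,0,0,-0.05,1],[0,0,0,0,0,0,1],[0,0,0,0,0,0,1]]]' 25
python3 -c "
from h import *
print(manip.get_state()['grasp_force'])
go(501.0,122.8,110,101.17)"
```

```text
time: 8.15
ee_pos: [448.2, -32.3, 113.3]
eef_rot: [-0.107, -3.14, -0.0]
ft_force: [-0.9, -0.5, -0.6]
grip_width: 23.5
grasp_force: 25.0
24.991814786471878
yaw 86.11 j6 -1.84 z-axis [-1.e-04  0.e+00 -1.e+00] pos [448.2 -32.3 113.3] t 8.2 w 23.5
turn total -2.63 shift total [-0.164  0.284  0.007] rows>= 4
```

```bash
python3 -m jog '[[[0,0,-0.66,0,0,0,1],[0,0,-0.66,0,0,0,1],[0,0,-0.66,0,0,0,1],[0,0,-0.65,0,0,0,1],[0,0,0,-0.03,0.05,0,1],[0,0,0,-0.04,0.07,0,1],[0,0,0,-0.04,0.07,0,1],[0,0,0,-0.034,0.06,0,1],[0,0,0,-0.02,0.034,0,1],[0,0,0,0,0,0,1],[0,0,0,0,0,0,1],[0,0,0,0,0,0,1]]]'
python3 - <<'E'
from h import *
C=cal("wrist"); im,d=manip.read_camera("wrist"); cv2.imwrite("pics/w3.png",im[...,::-1])
go(501.0,122.8,45,101.17)
E
```

```text
time: 9.35
ee_pos: [500.8, 121.9, 113.0]
eef_rot: [0.304, -3.125, 0.0]
ft_force: [1.0, -0.6, -0.3]
grip_width: 23.7
grasp_force: 25.0
yaw 101.11 j6 -1.75 z-axis [-1.e-03 -1.e-04 -1.e+00] pos [501.  121.9 113.3] t 9.4 w 24.1
turn total -0.01 shift total [-0.001  0.002  0.137] rows>= 2
```

View pics/w3.png

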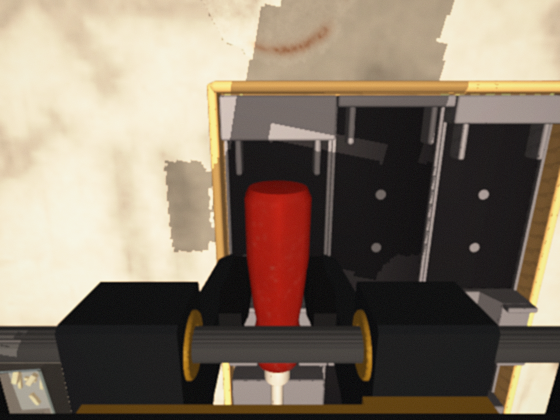

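The red driver is held straight (handle (278,250)), lined up between the cheeks of the left (short) bay at (240–318,155). Lowering.

```bash
python3 -m jog '[[[0,0,0,0,0.002,0.03,1],[0,0,0,0,0,0.05,1],[0,0,0,0,0,0.04,1],[0,0,0,0,0,0.02,1],[0,0,0,0,0,0.02,1],[0,0,0,0,0,0.013,1],[0,0,0,0,0,0.01,1],[0,0,0,0,0,0,1],[0,0,0,0,0,0,1],[0,0,0,0,0,0,1]]]'
python3 -c "
from h import *
go(501.0,122.8,21,101.17)"
```

```text
time: 10.4
ee_pos: [501.4, 123.9, 22.7]
eef_rot: [-0.306, 3.126, -0.0]
ft_force: [1.4, -0.5, -0.3]
grip_width: 23.9
grasp_force: 25.0
yaw 101.19 j6 -1.75 z-axis [ 9.e-04 -0.e+00 -1.e+00] pos [501.4 123.9  22.7] t 10.4 w 23.9
turn total 0.0 shift total [ 0.001 -0.002  0.003] rows>= 1
```

```bash
python3 -m jog '[[[0,0,0,0.001,-0.002,0.003,1],[0,0,0,0,0,0,1],[0,0,0,0,0,0,1],[0,0,0,0,0,0,0],[0,0,0,0,0,0,0],[0,0,0,0,0,0,0],[0,0,0,0,0,0,0],[0,0,0,0,0,-0.04,0],[0,0,0,0,0,-0.06,0],[0,0,0,0,0,-0.08,0],[0,0,0,0,0,-0.08,0],[0,0,0,0,0,0,0]]]'
python3 -c "
from h import *
go(448.1,-222.4,120,88.4)"
```

```text
time: 11.6
ee_pos: [502.9, 122.9, 155.5]
eef_rot: [-0.306, 3.118, -0.001]
ft_force: [0.2, 0.3, -0.0]
grip_width: 44.0
grasp_force: 0.0
yaw 101.2 j6 -1.75 z-axis [ 9.1e-03  1.0e-04 -1.0e+00] pos [502.9 122.9 155.5] t 11.6 w 44.0
turn total 2.23 shift total [ 0.091 -0.693  0.07 ] rows>= 8
```

```bash
python3 -m jog '[[[0,0,0.75,0,0,0,-1],[0,0,0.75,0,0,0,-1],[0,0,0.73,0,0,0,-1],[0,0,0,0.008,-0.063,0,-1],[0,0,0,0.012,-0.09,0,-1],[0,0,0,0.012,-0.09,0,-1],[0,0,0,0.012,-0.09,0.01,-1],[0,0,0,0.012,-0.09,0.02,-1],[0,0,0,0.012,-0.09,0.02,-1],[0,0,0,0.012,-0.09,0.012,-1],[0,0,0,0.007,-0.06,0,-1],[0,0,0,0,-0.03,0,-1]]]'
python3 -m jog '[[[0,0,0,0,0,0,-1],[0,0,0,0,0,0,-1]]]'
python3 - <<'E'
from h import *
for cam in("wrist","scene"):
    C=cal(cam); im,d=manip.read_camera(cam); cv2.imwrite(f"pics/{cam}4.png",im[...,::-1])
    for t,z in dict(short_driver_grip=24,long_driver_grip=15).items():
        for m in manip.mark_of(cam,t)[:2]: print(t,round(m["score"],2),np.round(m["at"]),onz(C,m["at"],z).round())
go(448.1,-222.4,16,88.4)
E
```

```text
time: 12.8
ee_pos: [446.9, -224.4, 119.0]
eef_rot: [-0.048, -3.14, -0.001]
ft_force: [-0.4, -0.0, 0.6]
grip_width: 88.0
grasp_force: 0.0
time: 13.0
ee_pos: [447.8, -221.3, 119.5]
eef_rot: [-0.043, -3.141, -0.001]
ft_force: [0.6, -0.0, 0.3]
grip_width: 88.2
grasp_force: 0.0
short_driver_grip 0.6 [ 22. 246.] [ 464. -401.   24.]
long_driver_grip 0.65 [272. 214.] [ 449. -225.   15.]
short_driver_grip 0.61 [263. 206.] [503. 119.  24.]
long_driver_grip 0.72 [334. 268.] [ 444. -222.   15.]
yaw 88.47 j6 -2.24 z-axis [ 1.e-04 -1.e-04 -1.e+00] pos [ 447.9 -221.7  119.8] t 13.3 w 87.9
turn total 0.01 shift total [-0.    -0.001  0.208] rows>= 3
```

View pics/wrist4.png

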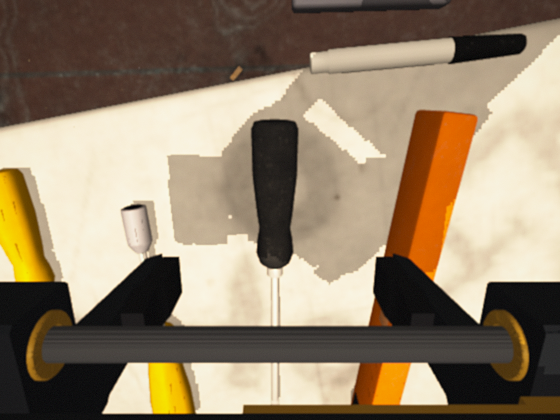

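The black driver lies centred under the gripper, handle (273,190). The nut driver's socket (135,225) is near the left finger, so I narrow the opening to about 60 mm before descending.

```bash
python3 -m jog '[[[0,0,0,0,-0.001,0.03,-0.35],[0,0,0,0,0,0.05,-0.35],[0,0,0,0,0,0.05,-0.35],[0,0,0,0,0,0.05,-0.35],[0,0,0,0,0,0.02,-0.35],[0,0,0,0,0,0.008,-0.35],[0,0,0,0,0,0,-0.35],[0,0,0,0,0,0,-0.35],[0,0,0,0,0,0,1],[0,0,0,0,0,0,1],[0,0,0,0,0,0,1],[0,0,0,0,0,0,1]]]' 30
python3 -m jog '[[[0,0,0,0,0,0,1],[0,0,0,0,0,0,1],[0,0,0,0,0,0,1],[0,0,0,0,0,0,1]]]'
```

```text
time: 14.5
ee_pos: [447.7, -223.0, 15.9]
eef_rot: [0.044, 3.141, -0.0]
ft_force: [0.7, -0.8, 0.4]
grip_width: 29.8
grasp_force: 0.0
time: 14.9
ee_pos: [447.7, -223.0, 15.8]
eef_rot: [0.044, 3.141, -0.0]
ft_force: [-0.8, -1.4, 3.6]
grip_width: 27.8
grasp_force: 30.0
```

```bash
python3 -m jog '[[[0,0,0,0,0,-0.03,1],[0,0,0,0,0,-0.06,1],[0,0,0,0,0,-0.07,1],[0,0,0,0,0,-0.05,1],[0,0,-0.75,0,0,0,1],[0,0,-0.75,0,0,0,1],[0,0,-0.73,0,0,0,1],[0,0,0,-0.014,0.04,0,1],[0,0,0,-0.026,0.087,0,1],[0,0,0,-0.026,0.087,0,1],[0,0,0,-0.026,0.087,0,1],[0,0,0,-0.026,0.087,0,1]]]'
python3 -m jog '[[[0,0,0,-0.026,0.087,0,1],[0,0,0,-0.026,0.087,0,1],[0,0,0,-0.026,0.087,0,1],[0,0,0,-0.026,0.087,0,1],[0,0,0,-0.016,0.065,0,1],[0,0,0,0,0,0,1],[0,0,0,0,0,0,1],[0,0,0,0,0,0,1],[0,0,0,0,0,0,1]]]'
python3 - <<'E'
from h import *
im,d=manip.read_camera("wrist"); cv2.imwrite("pics/w5.png",im[...,::-1])
go(487,193.5,24,101.17)
E
```

```text
time: 16.1
ee_pos: [467.6, -19.4, 120.5]
eef_rot: [0.305, -3.126, -0.0]
ft_force: [1.3, 0.4, -1.3]
grip_width: 28.0
grasp_force: 30.0
time: 17.0
ee_pos: [486.9, 192.0, 120.7]
eef_rot: [0.304, -3.127, 0.0]
ft_force: [-0.3, -0.6, -1.4]
grip_width: 28.0
grasp_force: 30.0
yaw 101.1 j6 -1.61 z-axis [-1.e-04 -1.e-04 -1.e+00] pos [486.9 192.1 120.7] t 17.1 w 28.5
turn total -0.01 shift total [-0.001  0.003  0.193] rows>= 2
```

View pics/w5.png

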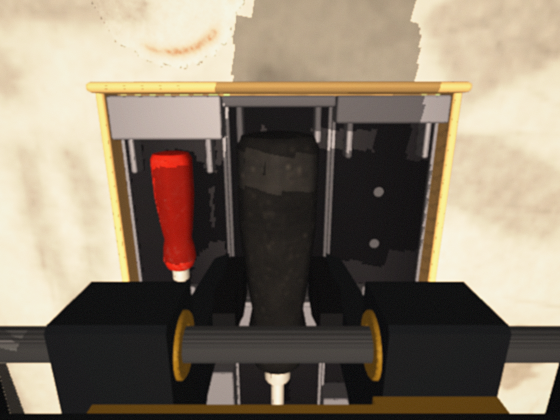

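Red lies in its bay between the cheeks (175,210); the black driver is centred over the middle (long) bay. Lowering.

```bash
python3 -m jog '[[[0,0,0,-0.001,0.003,0.03,1],[0,0,0,0,0,0.05,1],[0,0,0,0,0,0.05,1],[0,0,0,0,0,0.03,1],[0,0,0,0,0,0.02,1],[0,0,0,0,0,0.01,1],[0,0,0,0,0,0.004,1],[0,0,0,0,0,0,1],[0,0,0,0,0,0,1],[0,0,0,0,0,0,1]]]'
python3 -c "
from h import *
go(487,193.5,22.8,101.17)"
```

```text
time: 18.05
ee_pos: [487.2, 194.7, 24.2]
eef_rot: [-0.306, 3.126, 0.0]
ft_force: [-0.1, -1.2, -2.1]
grip_width: 28.5
grasp_force: 30.0
yaw 101.19 j6 -1.61 z-axis [ 9.e-04  2.e-04 -1.e+00] pos [487.2 194.7  24.2] t 18.1 w 28.5
turn total 0.0 shift total [ 0.001 -0.002  0.003] rows>= 1
```

```bash
python3 -m jog '[[[0,0,0,0.001,-0.002,0.003,1],[0,0,0,0,0,0,1],[0,0,0,0,0,0,1],[0,0,0,0,0,0,0],[0,0,0,0,0,0,0],[0,0,0,0,0,0,0],[0,0,0,0,0,0,0],[0,0,0,0,0,-0.04,0],[0,0,0,0,0,-0.06,0],[0,0,0,0,0,-0.08,0],[0,0,0,0,0,-0.08,0],[0,0,0.96,0,0,0,0]]]'
python3 -m jog '[[[0,0,0,0.007,-0.042,0,-0.35],[0,0,0,0.012,-0.09,0,-0.35],[0,0,0,0.012,-0.09,0,-0.35],[0,0,0,0.012,-0.09,0,-0.35],[0,0,0,0.012,-0.09,0,-0.35],[0,0,0,0.012,-0.09,0,-0.35],[0,0,0,0.012,-0.09,0,-0.35],[0,0,0,0.012,-0.09,0,-0.35],[0,0,0,0.012,-0.09,0,-0.35],[0,0,0,0.012,-0.09,0,-0.35],[0,0,0,0.012,-0.09,0,-0.35],[0,0,0,0.012,-0.09,0,-0.35]]]'
python3 -m jog '[[[0,0,0,0.012,-0.09,0.02,-0.35],[0,0,0,0.008,-0.07,0.02,-0.35],[0,0,0,0,0,0.02,-0.35],[0,0,0,0,0,0,-0.35],[0,0,0,0,0,0,-0.35],[0,0,0,0,0,0,-0.35]]]'
python3 - <<'E'
from h import *
C=cal("wrist"); im,d=manip.read_camera("wrist"); cv2.imwrite("pics/w6.png",im[...,::-1])
P=cloud(C,d); m=((P[...,2]>5)&(P[...,2]<40)&(d>0)&(np.mgrid[:420,:560][0]<250)).astype(np.uint8); n,l,st,_=cv2.connectedComponentsWithStats(m)
for t in("medium_driver_grip","nut_driver_grip"):
    for q in manip.mark_of("wrist",t)[:2]: print(t,round(q["score"],2),np.round(q["at"]),onz(C,q["at"],14).round())
for k in range(1,n):
    if st[k,4]>800: Q=P[l==k]; print(st[k],cv2.minAreaRect(Q[:,:2].astype(np.float32)))
go(466.7,-407.6,15,95.65)
E
```

```text
time: 19.25
ee_pos: [488.7, 193.9, 157.1]
eef_rot: [-0.154, 3.129, 0.001]
ft_force: [-0.3, -0.3, 0.2]
grip_width: 44.2
grasp_force: 0.0
time: 20.45
ee_pos: [468.1, -328.7, 152.1]
eef_rot: [0.155, -3.138, -0.0]
ft_force: [0.6, -0.2, 0.1]
grip_width: 59.4
grasp_force: 0.0
time: 21.05
ee_pos: [467.0, -406.5, 123.1]
eef_rot: [-0.158, 3.137, -0.001]
ft_force: [-0.2, 0.4, -0.1]
grip_width: 59.6
grasp_force: 0.0
medium_driver_grip 0.79 [277. 209.] [ 465. -407.   14.]
[ 254  132   41  118 4205] ((454.1451416015625, -409.8319396972656), (85.03292846679688, 27.580129623413086), 6.497189044952393)
[ 381  184   30   66 1321] ((463.9273986816406, -322.5759582519531), (48.45555877685547, 17.723989486694336), 3.2406742572784424)
[   0  224   72   26 1381] ((512.3689575195312, -587.9797973632812), (20.838748931884766, 50.440181732177734), 16.138050079345703)
yaw 95.74 j6 -2.58 z-axis [ 6.e-04 -8.e-04 -1.e+00] pos [ 466.9 -406.9  122.9] t 21.2 w 60.0
turn total 0.01 shift total [ 0.001 -0.001  0.216] rows>= 3
```

View pics/w6.png

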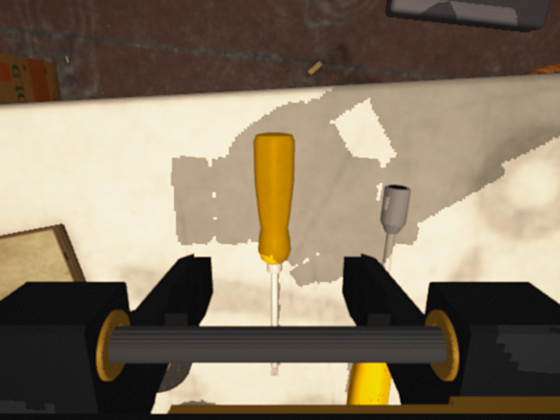

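The yellow flat-blade driver is centred (274,195) with a thin shank; the nut driver's socket is clear at (396,208). Picking.

```bash
python3 -m jog '[[[0,0,0,0,-0.001,0.03,-0.35],[0,0,0,0,0,0.05,-0.35],[0,0,0,0,0,0.06,-0.35],[0,0,0,0,0,0.05,-0.35],[0,0,0,0,0,0.02,-0.35],[0,0,0,0,0,0.005,-0.35],[0,0,0,0,0,0,-0.35],[0,0,0,0,0,0,-0.35],[0,0,0,0,0,0,1],[0,0,0,0,0,0,1],[0,0,0,0,0,0,1],[0,0,0,0,0,0,1]]]' 30
python3 -m jog '[[[0,0,0,0,0,0,1],[0,0,0,0,0,0,1],[0,0,0,0,0,0,1],[0,0,0,0,0,0,1]]]'
```

```text
time: 22.4
ee_pos: [466.6, -407.9, 14.9]
eef_rot: [-0.156, 3.138, -0.0]
ft_force: [0.0, 0.7, 0.5]
grip_width: 29.4
grasp_force: 0.0
time: 22.8
ee_pos: [466.7, -408.0, 14.9]
eef_rot: [-0.156, 3.138, -0.0]
ft_force: [0.2, 0.4, 1.3]
grip_width: 25.3
grasp_force: 30.0
```

```bash
python3 -m jog '[[[0,0,0,0,0,-0.03,1],[0,0,0,0,0,-0.06,1],[0,0,0,0,0,-0.07,1],[0,0,0,0,0,-0.05,1],[0,0,-0.96,0,0,0,1],[0,0,0,0,0.05,0,1],[0,0,0,-0.0195,0.087,0,1],[0,0,0,-0.0195,0.087,0,1],[0,0,0,-0.0195,0.087,0,1],[0,0,0,-0.0195,0.087,0,1],[0,0,0,-0.0195,0.087,0,1],[0,0,0,-0.0195,0.087,0,1]]]'
python3 -m jog '[[[0,0,0,-0.0195,0.087,0,1],[0,0,0,-0.0195,0.087,0,1],[0,0,0,-0.0195,0.087,0,1],[0,0,0,-0.0195,0.087,0,1],[0,0,0,-0.0195,0.087,0,1],[0,0,0,-0.0195,0.087,0,1],[0,0,0,-0.0195,0.087,0,1],[0,0,0,-0.0195,0.087,0,1],[0,0,0,0,0.048,0,1],[0,0,0,0,0,0,1],[0,0,0,0,0,0,1],[0,0,0,0,0,0,1]]]'
python3 - <<'E'
from h import *
im,d=manip.read_camera("wrist"); cv2.imwrite("pics/w7.png",im[...,::-1])
go(473,264.1,22.3,101.17)
E
```

```text
time: 24.0
ee_pos: [468.3, -114.2, 120.6]
eef_rot: [-0.306, 3.126, -0.0]
ft_force: [0.6, 0.2, -1.1]
grip_width: 25.5
grasp_force: 30.0
time: 25.2
ee_pos: [473.1, 263.1, 120.1]
eef_rot: [-0.304, 3.127, -0.0]
ft_force: [-0.3, -0.2, -1.1]
grip_width: 25.3
grasp_force: 30.0
yaw 101.1 j6 -1.47 z-axis [ 1.e-04 -1.e-04 -1.e+00] pos [473.2 263.  120. ] t 25.2 w 25.4
turn total -0.01 shift total [-0.     0.002  0.195] rows>= 2
```

View pics/w7.png

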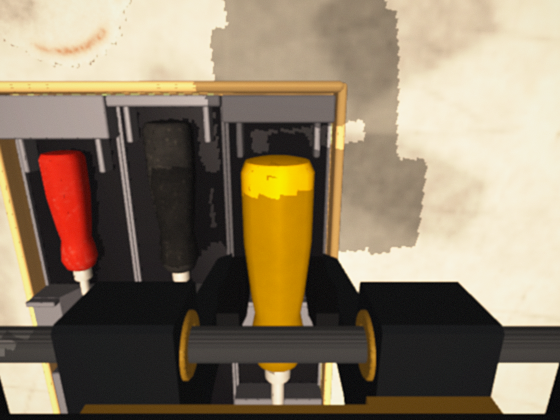

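Yellow is centred over the right (medium) bay; red and black lie in theirs. I'll release with a narrow opening because of the tray side.

```bash
python3 -m jog '[[[0,0,0,0,0.001,0.03,1],[0,0,0,0,0,0.05,1],[0,0,0,0,0,0.05,1],[0,0,0,0,0,0.03,1],[0,0,0,0,0,0.02,1],[0,0,0,0,0,0.01,1],[0,0,0,0,0,0.003,1],[0,0,0,0,0,0,1],[0,0,0,0,0,0,1],[0,0,0,0,0,0,1]]]'
python3 -c "
from h import *
go(473,264.1,22,101.17)"
```

```text
time: 26.25
ee_pos: [473.0, 264.7, 23.7]
eef_rot: [-0.306, 3.126, 0.0]
ft_force: [-0.3, -0.4, -1.4]
grip_width: 25.3
grasp_force: 30.0
yaw 101.19 j6 -1.47 z-axis [ 9.e-04  2.e-04 -1.e+00] pos [473.  264.7  23.7] t 26.2 w 25.3
turn total 0.0 shift total [ 0.    -0.001  0.003] rows>= 1
```

```bash
python3 -m jog '[[[0,0,0,0,-0.001,0.003,1],[0,0,0,0,0,0,1],[0,0,0,0,0,0,1],[0,0,0,0,0,0,0.25],[0,0,0,0,0,0,0.25],[0,0,0,0,0,0,0.25],[0,0,0,0,0,0,0.25],[0,0,0,0,0,-0.02,0.25],[0,0,0,0,0,-0.06,0.25],[0,0,0,0,0,-0.08,0.25],[0,0,0,0,0,-0.09,0.25],[0,0,0,0,0,-0.09,0.25]]]'
python3 -m jog '[[[0,0,0,0,-0.02,-0.09,-1],[0,0,0,0,-0.05,-0.08,-1],[0,0,0,0,-0.05,-0.08,-1],[0,0,0,0,-0.05,-0.03,-1],[0,0,0,0,-0.05,0,-1],[0,0,0,0,-0.05,0,-1],[0,0,0,0,0,0,-1],[0,0,0,0,0,0,-1]]]'
python3 - <<'E'
from h import *
C=cal("wrist"); im,d=manip.read_camera("wrist"); P=cloud(C,d)
a=np.radians(191.17); ey=np.array([np.cos(a),np.sin(a)]); ex=np.array([ey[1],-ey[0]]); c=np.array([541.9,204.3])
xs=np.arange(-120,120,.5); ys=np.arange(148,-148,-.5); X,Y=np.meshgrid(xs,ys); W=c+X[...,None]*ex+Y[...,None]*ey; W=np.concatenate([W,np.full(X.shape+(1,),20.)],-1)
q=(W-C[3])@C[4]; mu=(C[1]+C[0]*q[...,0]/q[...,2]).astype(np.float32); mv=(C[2]+C[0]*q[...,1]/q[...,2]).astype(np.float32)
rc=cv2.remap(im[...,::-1].copy(),mu,mv,1)
for x in(-72,0,72):
    for y in(-28,56): cv2.circle(rc,(int((x+120)*2),int((148-y)*2)),3,(255,255,0),1)
cv2.imwrite("pics/w8.png",rc)
l=P[...,:2]-c; lx=l@ex; ly=l@ey; z=P[...,2]
for x in(-72,0,72):
    H=(abs(lx-x)<30)&(ly>2)&(ly<125)&(z>14)&(z<60)&(d>0); S=(abs(lx-x)<10)&(ly<-10)&(ly>-46)&(z>18)&(z<30)&(d>0); 
    hb=lambda lo,hi:(lambda q:(round(float((np.percentile(q,2)+np.percentile(q,98))/2),1)) if len(q)>5 else None)(lx[H&(ly>lo)&(ly<hi)])
    HH=H&(abs(lx-x)<18)
    print(x,"handle mid x at y60-80",hb(60,80),"y30-50",hb(30,50),"shank x",lx[S].mean() if S.any() else None,"shank z",np.percentile(z[S],90) if S.any() else None,"butt y",np.percentile(ly[HH],99).round(1),"ztop",np.percentile(z[HH],97).round(1))
    T=(abs(lx-x)<8)&(ly<-50)&(z>11)&(z<23)&(d>0); print("   tip y",ly[T].min() if T.any() else None)
go(509.2,-131.7,130,81.5)
E
```

```text
time: 27.45
ee_pos: [472.5, 264.0, 194.3]
eef_rot: [-0.306, 3.126, 0.0]
ft_force: [0.8, -0.0, -0.4]
grip_width: 33.1
grasp_force: 0.0
time: 28.25
ee_pos: [498.8, 131.8, 332.2]
eef_rot: [-0.305, 3.126, 0.0]
ft_force: [0.2, 0.6, 0.5]
grip_width: 88.4
grasp_force: 0.0
-72 handle mid x at y60-80 -72.2 y30-50 -71.8 shank x -72.934702305648 shank z 22.160695749397576 butt y 124.6 ztop 32.8
   tip y -326.4613061628971
0 handle mid x at y60-80 0.2 y30-50 0.2 shank x 0.8417879776867623 shank z 24.472338763224343 butt y 119.9 ztop 37.5
   tip y -327.8716356441735
72 handle mid x at y60-80 70.7 y30-50 70.4 shank x 71.97460048007274 shank z 23.129828406713692 butt y 124.6 ztop 34.7
   tip y -326.2582989514092
yaw 101.19 j6 -1.73 z-axis [ 2.e-04  3.e-04 -1.e+00] pos [498.8 132.3 332.1] t 28.3 w 88.1
turn total 3.44 shift total [-0.099 -0.519  0.404] rows>= 7
```

View pics/w8.png

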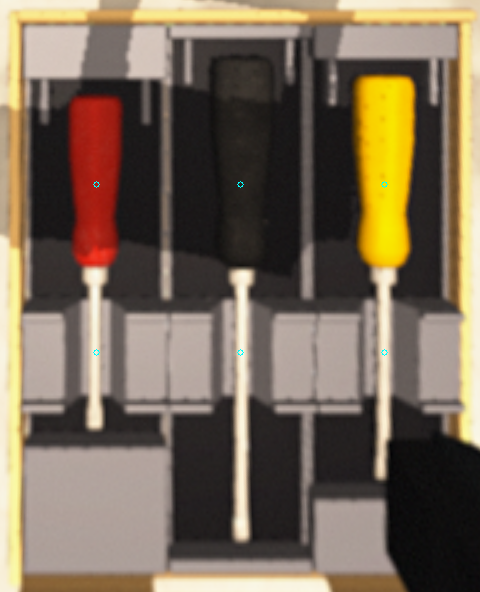

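All three drivers lie properly in their bays (markers on axes). Now the level.

```bash
python3 -m jog '[[[0,0,0.86,0,0,0,-1],[0,0,0.86,0,0,0,-1],[0,0,0.86,0,0,0,-1],[0,0,0.86,0,0,0,-1],[0,0,0,-0.014,-0.065,0.05,-1],[0,0,0,-0.014,-0.075,0.06,-1],[0,0,0,-0.014,-0.075,0.06,-1],[0,0,0,-0.014,-0.075,0.06,-1],[0,0,0,-0.014,-0.075,0.06,-1],[0,0,0,-0.014,-0.075,0.06,-1],[0,0,0,-0.014,-0.06,0.05,-1],[0,0,0,0,-0.02,0,-1]]]'
python3 -m jog '[[[0,0,0,0,0,0,-1],[0,0,0,0,0,0,-1],[0,0,0,0,0,0,-1]]]'
python3 - <<'E'
from h import *
C=cal("wrist"); im,d=manip.read_camera("wrist"); P=cloud(C,d); z=P[...,2]
v,u=np.mgrid[:420,:560]
m=((z>25)&(z<60)&(d>0)&(v<255)).astype(np.uint8); n,l,st,_=cv2.connectedComponentsWithStats(m)
for k in range(1,n):
    if st[k,4]>500: print(st[k],cv2.minAreaRect(P[l==k][:,:2].astype(np.float32)),np.percentile(z[l==k],95))
go(509.2,-131.7,23,81.5)
E
```

```text
time: 29.5
ee_pos: [508.0, -133.5, 129.0]
eef_rot: [-0.235, -3.128, -0.003]
ft_force: [0.5, -0.7, 0.2]
grip_width: 88.2
grasp_force: 0.0
time: 29.8
ee_pos: [509.5, -131.4, 133.0]
eef_rot: [0.23, 3.131, -0.001]
ft_force: [-0.1, 0.6, -0.5]
grip_width: 88.0
grasp_force: 0.0
[ 257    1   38  254 8915] ((457.78582763671875, -124.49666595458984), (22.443525314331055, 155.43711853027344), 81.63267517089844) 46.30743175588572
yaw 81.58 j6 -1.9 z-axis [ 1.6e-03 -6.0e-04 -1.0e+00] pos [ 509.5 -131.5  132.8] t 29.9 w 88.4
turn total 0.01 shift total [ 0.001 -0.     0.22 ] rows>= 3
```

```bash
python3 -m jog '[[[0,0,0,0,0,0.03,-1],[0,0,0,0,0,0.06,-1],[0,0,0,0,0,0.06,-1],[0,0,0,0,0,0.05,-1],[0,0,0,0,0,0.02,-1],[0,0,0,0,0,0,-1],[0,0,0,0,0,0,1],[0,0,0,0,0,0,1],[0,0,0,0,0,0,1],[0,0,0,0,0,0,1],[0,0,0,0,0,0,1],[0,0,0,0,0,0,1]]]' 50
python3 -m jog '[[[0,0,0,0,0,0,1],[0,0,0,0,0,0,1],[0,0,0,0,0,0,1],[0,0,0,0,0,0,1],[0,0,0,0,0,0,1]]]'
```

```text
time: 31.05
ee_pos: [509.0, -132.7, 21.8]
eef_rot: [0.233, 3.133, -0.0]
ft_force: [-0.0, -0.7, -0.1]
grip_width: 41.9
grasp_force: 0.0
time: 31.55
ee_pos: [509.0, -132.7, 21.7]
eef_rot: [-0.233, -3.133, -0.0]
ft_force: [0.8, 1.5, -0.7]
grip_width: 21.6
grasp_force: 50.0
```

```bash
python3 -m jog '[[[0,0,0,0,0,-0.03,1],[0,0,0,0,0,-0.05,1],[0,0,0,0,0,-0.06,1],[0,0,0,0,0,-0.06,1],[0,0,0,0,0,-0.05,1],[0,0,0.5,0,0,0,1],[0,0,0.94,0,0,0,1],[0,0,0.94,0,0,0,1],[0,0,0.94,0,0,0,1],[0,0,0.94,0,0,0,1],[0,0,0.94,0,0,0,1],[0,0,0.94,0,0,0,1]]]'
python3 -m jog '[[[0,0,0.94,0,0,0,1],[0,0,0.94,0,0,0,1],[0,0,0.94,0,0,0,1],[0,0,0.94,0,0,0,1],[0,0,0.94,0,0,0,1],[0,0,0.94,0,0,0,1],[0,0,0.5,0,0,0,1],[0,0,0,0,0,0,1],[0,0,0,0,0,0,1],[0,0,0,0,0,0,1]]]'
python3 -c "
from h import *
print(manip.get_state()['grasp_force'],manip.get_state()['wrist_torque'])
go(569.4,209.7,145,11.17)"
```

```text
time: 32.75
ee_pos: [508.7, -132.6, 146.2]
eef_rot: [-1.175, -2.912, -0.0]
ft_force: [-0.8, -0.6, -3.2]
grip_width: 21.8
grasp_force: 50.0
time: 33.75
ee_pos: [508.9, -132.7, 146.6]
eef_rot: [-1.994, -2.427, 0.0]
ft_force: [-0.1, 0.6, -3.6]
grip_width: 21.6
grasp_force: 50.0
49.99444993212819 [-0.03611731  0.02603212 -0.00133851]
yaw 11.18 j6 -0.67 z-axis [-3.e-04  2.e-04 -1.e+00] pos [ 508.9 -132.7  146.6] t 33.8 w 21.6
turn total 0.0 shift total [0.648 0.251 0.003] rows>= 7
```

```bash
python3 -m jog '[[[0,0,0,0.036,0.014,0,1],[0,0,0,0.072,0.028,0,1],[0,0,0,0.072,0.028,0,1],[0,0,0,0.072,0.028,0,1],[0,0,0,0.072,0.028,0,1],[0,0,0,0.072,0.028,0,1],[0,0,0,0.072,0.028,0,1],[0,0,0,0.072,0.028,0,1],[0,0,0,0.072,0.028,0,1],[0,0,0,0.036,0.013,0,1],[0,0,0,0,0,0,1],[0,0,0,0,0,0,1]]]'
python3 -m jog '[[[0,0,0,0,0,0.05,1],[0,0,0,0,0,0.05,1],[0,0,0,0,0,0.02,1],[0,0,0,0,0,0,1],[0,0,0,0,0,0,1],[0,0,0,0,0,0,1]]]'
python3 - <<'E'
from h import *
for cam in("wrist","scene"):
    C=cal(cam); im,d=manip.read_camera(cam); P=cloud(C,d)
    hsv=cv2.cvtColor(im,cv2.COLOR_RGB2HSV); s=manip.get_state(); p=s["ee_pos"]
    m=(hsv[...,0]>5)&(hsv[...,0]<20)&(hsv[...,1]>170)&(d>0)&(P[...,2]>40)&(P[...,2]<130)&(np.hypot(P[...,0]-569,P[...,1]-210)<170)
    Q=P[m]; print(cam,m.sum(),cv2.minAreaRect(Q[:,:2].astype(np.float32)) if m.sum()>20 else None, np.percentile(Q[:,2],[2,98]) if m.sum()>20 else None)
    if cam=="wrist": cv2.imwrite("pics/w9.png",im[...,::-1])
go(569.4,209.7,51,11.17)
E
```

```text
time: 34.95
ee_pos: [569.4, 209.2, 146.4]
eef_rot: [-1.994, -2.427, 0.001]
ft_force: [-0.6, -0.9, -3.1]
grip_width: 21.7
grasp_force: 50.0
time: 35.55
ee_pos: [570.3, 209.3, 88.1]
eef_rot: [1.995, 2.425, 0.003]
ft_force: [-0.1, 1.0, -2.8]
grip_width: 21.8
grasp_force: 50.0
wrist 23963 ((568.7811889648438, 241.07806396484375), (36.82981491088867, 143.14013671875), 9.979533195495605) [109.35980634 112.86240098]
scene 670 ((563.9862670898438, 207.67544555664062), (25.98988151550293, 263.995361328125), 12.68188762664795) [ 69.4454237  113.12444219]
yaw 11.12 j6 -0.03 z-axis [ 1.7e-03  3.0e-04 -1.0e+00] pos [570.1 209.4  87.8] t 35.6 w 21.4
turn total -0.01 shift total [ 0.001 -0.001  0.074] rows>= 1
```

View pics/w9.png

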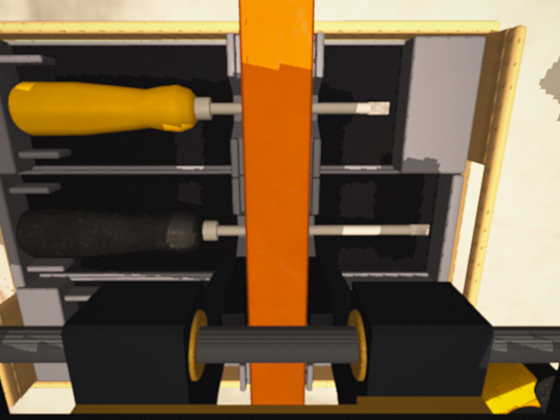

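The level is held straight between the lips (columns 233 and 318), parallel to the channel. Lowering.

```bash
python3 -m jog '[[[0,0,0,0.001,-0.001,0.02,1],[0,0,0,0,0,0.02,1],[0,0,0,0,0,0.015,1],[0,0,0,0,0,0.01,1],[0,0,0,0,0,0.006,1],[0,0,0,0,0,0,1],[0,0,0,0,0,0,1],[0,0,0,0,0,0,1]]]'
python3 -c "
from h import *
go(569.4,209.7,49.7,11.17)"
```

```text
time: 36.45
ee_pos: [569.3, 209.8, 51.6]
eef_rot: [1.996, 2.426, 0.001]
ft_force: [0.6, 0.2, -2.7]
grip_width: 21.5
grasp_force: 50.0
yaw 11.12 j6 -0.03 z-axis [ 7.e-04  1.e-04 -1.e+00] pos [569.3 209.8  51.6] t 36.5 w 21.5
turn total -0.01 shift total [-0.     0.     0.004] rows>= 1
```

```bash
python3 -m jog '[[[0,0,0,0,0,0.003,1],[0,0,0,0,0,0,1],[0,0,0,0,0,0,1]]]'
python3 -m jog '[[[0,0,0,0,0,0.001,1],[0,0,0,0,0,0,1],[0,0,0,0,0,0,1]]]'
```

```text
time: 36.75
ee_pos: [569.1, 209.8, 49.7]
eef_rot: [-1.996, -2.426, 0.0]
ft_force: [0.0, 0.9, -3.4]
grip_width: 21.6
grasp_force: 50.0
time: 37.05
ee_pos: [569.1, 209.8, 49.7]
eef_rot: [1.996, 2.426, 0.0]
ft_force: [-2.8, -0.7, 4.7]
grip_width: 21.6
grasp_force: 50.0
```

Contact felt (z force turned to +4.7 N). Release and rise.

```bash
python3 -m jog '[[[0,0,0,0,0,0,0.3],[0,0,0,0,0,0,0.1],[0,0,0,0,0,0,0],[0,0,0,0,0,0,0],[0,0,0,0,0,0,0],[0,0,0,0,0,-0.02,0],[0,0,0,0,0,-0.05,0],[0,0,0,0,0,-0.08,0],[0,0,0,0,0,-0.09,0],[0,0,0,0,0,-0.09,0],[0,0,0,0,0,-0.09,0],[0,0,0,0,0,-0.09,0]]]'
python3 -m jog '[[[0,0,0,0,-0.06,-0.05,0],[0,0,0,0,-0.09,-0.02,0],[0,0,0,0,-0.09,0,0],[0,0,0,0,-0.06,0,0],[0,0,0,0,0,0,0],[0,0,0,0,0,0,0],[0,0,0,0,0,0,0]]]'
python3 - <<'E'
from h import *
C=cal("wrist"); im,d=manip.read_camera("wrist"); P=cloud(C,d); cv2.imwrite("pics/w10.png",im[...,::-1])
a=np.radians(191.17); ey=np.array([np.cos(a),np.sin(a)]); ex=np.array([ey[1],-ey[0]]); c=np.array([541.9,204.3]); l=P[...,:2]-c; lx=l@ex; ly=l@ey; z=P[...,2]
m=(abs(ly+28)<25)&(abs(lx)<150)&(z>64)&(z<85)&(d>0); Q=np.stack([lx[m],ly[m]],-1)
print(cv2.minAreaRect(Q.astype(np.float32)),np.percentile(Q,[1,99],axis=0),"z",np.percentile(z[m],[2,50,98]))
print(manip.get_state()["time"])
im,_=manip.read_camera("scene"); cv2.imwrite("pics/s10.png",cv2.resize(im[130:290,180:440,::-1],None,fx=3,fy=3))
E
```

```text
time: 38.25
ee_pos: [568.5, 209.7, 307.2]
eef_rot: [1.995, 2.426, 0.001]
ft_force: [1.0, 0.0, -0.2]
grip_width: 43.8
grasp_force: 0.0
time: 38.95
ee_pos: [422.7, 180.9, 339.3]
eef_rot: [1.996, 2.426, 0.0]
ft_force: [0.1, -0.5, -0.9]
grip_width: 44.1
grasp_force: 0.0
((0.0731201171875, -27.751079559326172), (259.16790771484375, 22.88981819152832), 0.05280245468020439) [[-125.03017128  -38.18405067]
 [ 127.4294882   -16.75346848]] z [65.41274038 73.0737915  74.84727164]
39.0
```

View pics/w10.png

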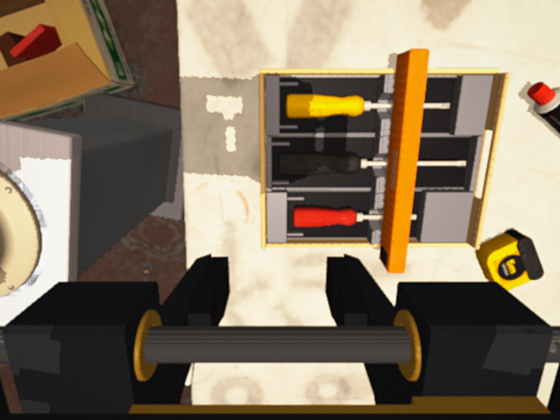

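View pics/s10.png

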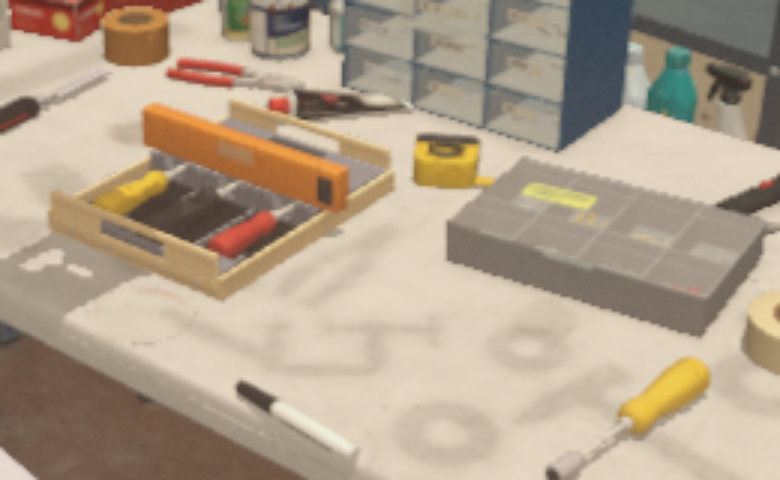

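The level stands in the channel at tray x 0.1, y −27.8, with its top at z 73. All three drivers are in their bays, and the nut driver and chisel are undisturbed. Handing in.

```bash
python3 -c "
from station import manip
print(manip.finish_job())"
```

```text
the job is handed in; nothing more can be done
None
```

The job is handed in at about 39 s: the three screwdrivers lie in their own bays and the spirit level stands centred in the channel across their shanks; the nut driver, the chisel and the drivers by the vice were left alone.

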